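# Finish the valve kit and hold the clip open over its job card

## Task

Finish this valve kit: set the loose valve and the sealant bottle upright into the two free gaps of the grey tote, right down on its floor and without dropping them. Then squeeze the wide spring clip off the bin's rim and bring it, squeezed wide open, a centimetre or so down over the middle of the top edge of the tote's job card, one jaw on each side and neither touching the card. Finish there, still holding the clip open with the robot, so that I can slip the check sheet in beside the card; leave the small clip, the tools and everything else where they are.

Things in the scene. Friction and masses are not known exactly. Their poses are not given: they have to be found in the camera images.
- tote: Grey open kit tote, fixed. Origin: centre of its underside; z up. 128 mm (x) by 168 mm (y), 50 mm high; walls and floor 4 mm, inside 120 by 160 mm. Its front (-x) wall carries the job card outside. Inside, a carton fills the -y end (y -79 to -29 mm), a valve and a brass union stand in the half nearest the card, and the far half (x > 0) has two free gaps.
- gap_a (a point): Centre of the first free gap, on the tote's inner floor (4 mm above the bench), at x +30, y -1 mm in the tote's frame; about 60 mm (x) by 54 mm (y) free. Axes as the tote's. Either part may go in either gap.
- gap_b (a point): Centre of the second free gap, on the tote's inner floor, at x +30, y +53 mm in the tote's frame; about 60 mm (x) by 54 mm (y) free. Axes as the tote's.
- card_top (a point): Middle of the top edge of the white job card: a stiff board 148 mm long, 105 mm high, 3 mm thick, standing upright and fixed in a holder on the tote's front wall; its top edge is 112 mm above the bench, 62 mm above the tote's rim. x is the card's normal (+x towards the inside of the tote), y runs along the edge, z up.
- valve_centre (a point): Valve to be packed, loose, upright on the bench: brass, 92 mm tall, 0.3 kg, hexagonal foot 44 mm over its corners, body 35 mm across; its upper 37 mm (55 to 92 mm above the foot) is a round black cap of 25 mm diameter, the place to grip. Point: on its axis half-way up, 46 mm above its foot; z along its axis.
- bottle_centre (a point): Bottle of thread sealant to be packed, loose, upright on the bench: white, 42 mm diameter, 96 mm tall, 0.13 kg; its upper 30 mm (66 to 96 mm above the foot) is a round grey cap of 26 mm diameter, the place to grip. Point: on its axis half-way up, 48 mm above its foot; z along its axis.
- clip_pin (a point): Wide spring clip (black plastic, 46 mm wide, 57 g), at the start clamped on the 4 mm thick front (-x) rim of the blue bin, handles up, jaws astride the rim. Point: on its hinge pin, at the start 6 mm above the rim, 81 mm above the bench. At the start x is across the rim (handle to handle), y along pin and rim, z up; x and z tilt with the first lever by up to 0.42 rad about y as it opens.
- clip_tip1 (a point): Wide clip: inner edge of the tip of the jaw on the first lever, mid-width, on the +x side. The tips are 34 mm below the pin at the start and 30 mm below it fully open. Squeezed open, the clip comes off the rim upwards: lift it by 35 mm to clear.
- clip_tip2 (a point): Wide clip: inner edge of the tip of the other jaw, mid-width. The tips are 4 mm apart at the start and 31 mm apart fully open.
- clip_jaw (a joint): Opening angle of the wide clip's levers, rad: 0 on the rim, -0.12 shut with nothing in it, 0.6 wide open (tips 24 mm apart), 0.84 fully open at a firm stop (31 mm). The spring needs about 4 N on each handle to start and 12 N, 30 mm above the pin, to open fully; with the stop there gripping harder (20 to 30 N) is safe. It springs shut when let go.
- bin: Blue open picking bin with brass nipples lying low inside, fixed to the bench. Origin: centre of its underside. 120 mm (x) by 180 mm (y), 75 mm high, walls 4 mm; the clips sit on its front (-x) rim, whose centre line is at x -58 mm.
- job_card: The job card (see card_top), fixed to the tote. Origin: middle of its lower edge, 7 mm above the bench.
- carton_centre (a point): Cardboard carton already in the tote, loose, 114 by 50 mm and 46 mm high. Point: its centre.
- packed_valve_centre (a point): A valve of the same kind already packed upright in the tote, loose (92 mm tall with the black cap). Point: on its axis half-way up. It stands beside gap_a, 60 mm nearer the card.
- union_centre (a point): Brass union already packed in the tote, loose, 46 mm across, 42 mm high. Point: half-way up. It stands beside gap_b, 60 mm nearer the card.
- small_clip_pin (a point): Bystander: small spring clip like the wide one but only 22 mm wide, clamped on the same rim. Point: on its hinge pin.
- torque_driver_centre (a point): Bystander: torque screwdriver lying on the bench, 173 mm long, grey handle 32 mm thick. Point near its middle.
- spanner_centre (a point): Bystander: open-ended spanner lying on the bench, 170 mm long. Point: its middle.
- ring_gauge_centre (a point): Bystander: steel ring gauge lying flat, 60 mm outside diameter, 16 mm high. Point: its centre.
- grease_jar_centre (a point): Bystander: small white jar, 52 mm diameter, 50 mm high, black lid. Point: its centre.
- clip_handle (a point): Wide clip: top outer edge of the handle of the first lever. Two straight plate handles, 30 mm wide, stand in a V above the pin: at the start 56 mm apart over the outsides at their tops, 38 mm above the pin. Squeezed together (along the clip's x at the start) until they stop, their outer faces are parallel, 20 mm apart, from 6 to 46 mm above the pin; good grip height 30 mm above the pin.

How it is judged:
By the outcome, as a careful person would: the job done as asked, in the order asked, and still so for the second after the job is handed in, while the arm keeps its last pose, push and grip.
It also fails if it takes over 72 s, if anything falls off the work surface, if the arm or the gripper's body presses on something with over 40 N, if the wrist force passes 120 N, or if a joint passes its speed limit or range.

## Robot

A 6-joint arm with a two-finger parallel gripper is mounted at the origin on the work surface. World frame = base frame: x ahead of the robot, y to its left, z up, the work surface at z = 0. Lengths are in m, angles in rad, forces in N, time in s.
With the tool pointing down it reaches from about 0.275 to 0.75 m from the base axis. Payload 10.2 kg.
Tool frame: the origin (TCP) lies midway between the tips of the shut fingers; the grasp point (between the pads) lies grip_depth behind it (grip_depth is the distance from the TCP to the grasp point, in m); z points along the fingers, y is the direction in which the jaws open and shut (so a half turn about z gives the same grasp; the last joint's range is limited). The gripper opens to 88 mm and grips with 3 to 60 N. Pads are 18 mm wide; open, the fingers measure 123 mm over their backs; the gripper's body (75 mm by 187 mm) begins 45 mm behind the grasp point.
Start: joints at [-1.511, 0.313, 1.498, -0, 1.331, -0.223], TCP at [0.146, -0.504, 0.239] pointing down, gripper open.
Joint ranges: [-2.94, 2.94], [-0.97, 2.17], [0.19, 2.56], [-1.23, 4.37], [0.02, 3.11], [-2.88, 2.88]. Speed limits (rad/s): [2.39, 2.39, 3.01, 3.14, 3.14, 3.14].

## Interface

Orientations are given as a rotation vector (axis times angle).
In Python, from cell import * gives the robot as it stands.
- The arm moves only by the shell command python3 -m creep 'ROWS'. ROWS is a JSON object of lists of equal length, an entry for each row: "jaw": the closure in counts, from 0 (fully open) to 255 (shut); "slide": the shift along the tool's x, y, z in mm, a list of three; "rotation": the turn, a rotation vector about the tool's x, y, z in degrees, a list of three. A call has 1 to 5 rows; each row is the pose to reach, as a shift and turn from the pose measured when the call began, along the tool's axes at that moment; what a row does not reach only later rows make up. A row lasts 1/12 s, in which the tool goes at most 41.7 mm and 7.16 degrees, less where a joint would pass 70% of its speed; a pose out of reach is approached as far as the arm can. A call with a gripper value outside its range is refused whole. The fingers move at their own pace and stop on an object; the grip force is fixed at half the most. Time passes only in rows, so rows that repeat a pose let the fingers close. It gives the time, the measured TCP pose, the force and the opening at its end, in the units of the state.
- sense(): the state, without advancing time (a new reading comes with each control period).
- camera(name): name is "scene" or "top"; returns the picture (384x512x3 uint8, blue, green, red); there is no depth.
- camera_model(name): a dict with "fx", "fy", "cx", "cy" (pixels), "k1" (the pictures are not rectified: a ray, as slopes to the right and down, at radius r is drawn at 1 + k1 r^2 times it, then the intrinsics apply), "extrinsics" (4x4, takes a point from world to camera coordinates). Camera axes: x right, y up, looking along -z (the intrinsics and any distortion apply to the point x, -y, -z); pixel columns grow to the right and rows downward; lengths in m; the calibration is good to about 2 mm. A picture is of the moment at which its call begins. camera_model takes no time and is no camera call.
- job_done(): hands the job in, once; it reports no verdict.
The state is a dict: "time": time; "q": joint angles; "joint_vel": joint speeds; "tau": joint torques, N m; "position": TCP position; "tool_rot": TCP orientation; "contact_force": force on the tool from outside, world axes, zero at the start; "ft_torque": the same for the moment, N m; "opening": opening from 0.0 (shut) to 1.0 (fully open).
Only numpy, scipy, OpenCV 4.12 (cv2) and the standard library are available. Lean on these libraries where they do the work, as an engineer would, in place of code of your own. Each camera call takes 0.05 s, during which the arm holds its last target. There are 200 camera calls.

## Working session

There is one attempt and no reset: what is moved stays moved. The work goes in short steps, Python scripts to look and compute and a shell command to move; the robot and the scene stay as the last step left them, time stands still between calls to the robot, and variables do not carry over. Pictures are saved under pics/ and viewed, on a budget of 10 in all, crops included, one or two more only if the job needs it, and the job is handed in when it is done.

```bash
mkdir -p pics; ls; python3 - <<'E'
from cell import *
import cv2,numpy as np
s=sense();print({k:np.round(v,3).tolist() if k!='time' else v for k,v in s.items()})
for n in("scene","top"):
    im=camera(n);cv2.imwrite(f"pics/{n}0.png",im)
    m=camera_model(n);print(n,{k:(np.round(v,4).tolist()) for k,v in m.items()})
E
```

```text
pics
{'time': 0.0, 'q': [-1.511, 0.313, 1.498, -0.0, 1.331, -0.223], 'joint_vel': [-0.0, 0.0, 0.0, -0.0, 0.001, 0.001], 'tau': [-0.002, -40.221, -25.227, 0.069, 0.035, -0.0], 'position': [0.146, -0.504, 0.238], 'tool_rot': [-3.109, -0.442, -0.0], 'contact_force': [-0.111, -0.737, -0.581], 'ft_torque': [0.024, 0.016, -0.01], 'opening': 1.0}
scene {'fx': 416.7069, 'fy': 416.7069, 'cx': 253.4297, 'cy': 193.0198, 'k1': -0.1196, 'extrinsics': [[-0.0127, 0.9999, -0.0112, -0.0098], [-0.6417, 0.0004, 0.7669, 0.2782], [0.7668, 0.0169, 0.6416, -1.7574], [0.0, 0.0, 0.0, 1.0]]}
top {'fx': 356.1176, 'fy': 356.1176, 'cx': 255.9695, 'cy': 197.8337, 'k1': -0.0014, 'extrinsics': [[-0.0175, -0.9997, -0.0167, 0.0295], [0.9894, -0.0197, 0.1441, -0.5626], [-0.1444, -0.014, 0.9894, -1.1014], [0.0, 0.0, 0.0, 1.0]]}
```

View pics/scene0.png

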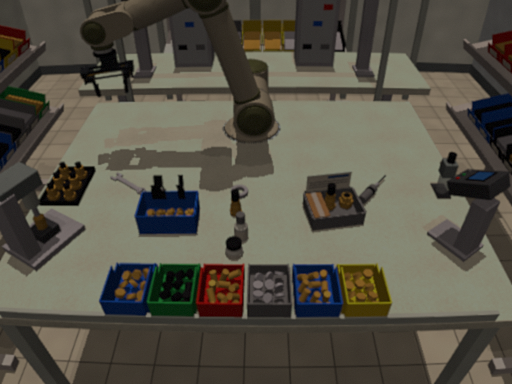

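View pics/top0.png

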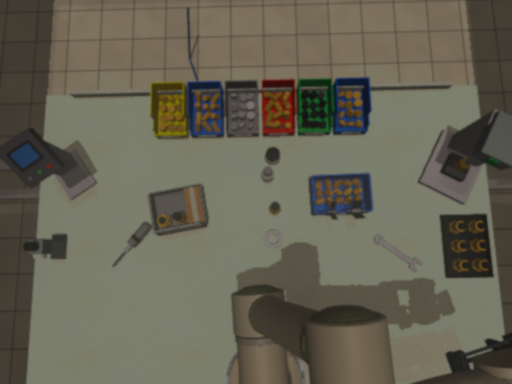

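The scene view shows the bin (168,212), tote (334,207), valve (236,203), bottle (241,226) and grease jar (234,243). The top view shows the tote (178,208), bin (340,193), valve (275,208), bottle (268,173) and clips near (333,213) and (358,210). I'll enlarge both.

```bash
python3 - <<'E'
import cv2,numpy as np
t=cv2.imread("pics/top0.png");s=cv2.imread("pics/scene0.png")
a=cv2.resize(t[140:256,140:380],None,fx=3.33,fy=3.33,interpolation=cv2.INTER_CUBIC)
a=np.clip(a*1.6,0,255).astype('uint8')
cv2.imwrite("pics/topz.png",a)
b=cv2.resize(s[165:265,130:390],None,fx=3,fy=3,interpolation=cv2.INTER_CUBIC)
cv2.imwrite("pics/scenez.png",np.clip(b*1.6,0,255).astype('uint8'))
E
```

```text
(no output)
```

View pics/topz.png

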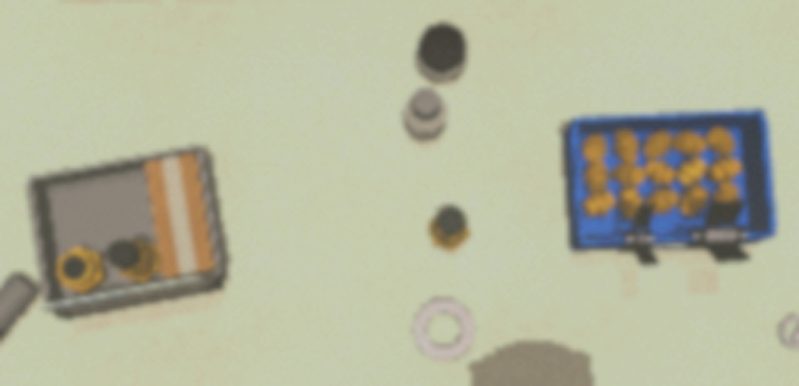

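View pics/scenez.png

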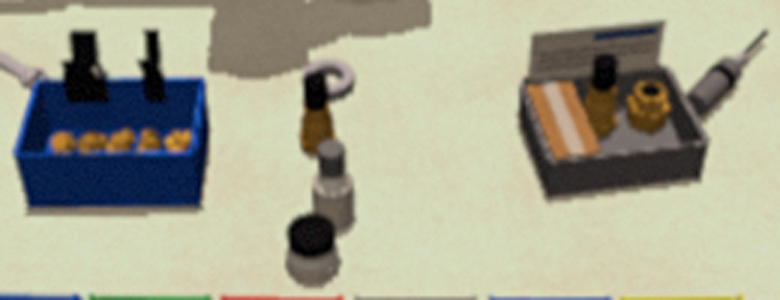

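```bash
cat > geom.py <<'E'
import numpy as np, cv2
from cell import *
def M(n):
    m=camera_model(n); E=np.array(m["extrinsics"]); K=np.array([[m["fx"],0,m["cx"]],[0,m["fy"],m["cy"]],[0,0,1.]])
    return m,E,K,np.array([m["k1"],0,0,0,0.])
def ray(n,u,v):
    m,E,K,d=M(n); x,y=cv2.undistortPoints(np.array([[[u,v]]],float),K,d)[0,0]
    R=E[:3,:3]; return -R.T@E[:3,3], R.T@np.array([x,-y,-1])
def plane(n,u,v,z):
    o,r=ray(n,u,v); return o+r*(z-o[2])/r[2]
def proj(n,p):
    m,E,K,d=M(n); c=E[:3,:3]@np.array(p)+E[:3,3]
    return cv2.projectPoints(np.array([[c[0],-c[1],-c[2]]]),np.zeros(3),np.zeros(3),K,d)[0][0,0]
def zt(u,v): return (u+.5)/3.33-.5+140,(v+.5)/3.33-.5+140   # topz crop
def zs(u,v): return (u+.5)/3-.5+130,(v+.5)/3-.5+165          # scenez crop
E
python3 - <<'E'
from geom import *
np.set_printoptions(precision=4,suppress=True)
t=cv2.imread("pics/top0.png");s=cv2.imread("pics/scene0.png")
def dark(im,n,x0,x1,y0,y1,z,th):
    g=im.max(2)[y0:y1,x0:x1]<th; k,l,st,c=cv2.connectedComponentsWithStats(g.astype('uint8'))
    i=1+np.argmax(st[1:,4]);u,v=c[i]+[x0,y0];print(n,st[i],(u,v),plane(n,u,v,z))
print("valve");dark(t,"top",265,285,195,218,.0735,65);dark(s,"scene",225,248,183,206,.0735,50)
print("packed valve");dark(t,"top",170,181,208,220,.0775,65);dark(s,"scene",325,340,180,197,.0775,50)
print("bottle captop",plane("top",*zt(427,103),.096),plane("scene",*zs(331,148),.096))
print("tote rim top");
for p in [(33,180),(208,148),(222,285),(48,305)]: print(plane("top",*zt(*p),.05))
print("scene")
for p in [(548,165),(703,145)]: print(plane("scene",*zs(*p),.05))
print("card top edge scene")
for p in [(532,37),(664,22)]: print(plane("scene",*zs(*p),.112))
print("card top edge top")
for p in [(52,316),(228,288)]: print(plane("top",*zt(*p),.112))
print("bin")
for p in [(565,120),(766,110),(775,239),(573,250)]: print(plane("top",*zt(*p),.075))
for p in [(36,78),(206,78),(17,156),(206,153)]: print(plane("scene",*zs(*p),.075))
print("clip pins top",plane("top",*zt(722,237),.081),plane("top",*zt(642,240),.081))
print("clip scene",plane("scene",*zs(85,68),.081),plane("scene",*zs(152,68),.081))
for n in("top","scene"): print(ray(n,256,192)[0])
E
```

```text
valve
top [ 6  8  8  8 47] (np.float64(274.70212765957444), np.float64(206.29787234042553)) [ 0.5306 -0.0391  0.0735]
scene [  7   5  15  18 113] (np.float64(236.07079646017698), np.float64(195.53097345132744)) [ 0.5335 -0.0369  0.0735]
packed valve
top [ 1  4 10  8 62] (np.float64(176.3709677419355), np.float64(215.74193548387098)) [0.5066 0.2657 0.0775]
scene [  0   2  15  15 164] (np.float64(331.8048780487805), np.float64(189.9329268292683)) [0.511  0.2648 0.0775]
bottle captop [ 0.6392 -0.02    0.096 ] [ 0.6426 -0.0198  0.096 ]
tote rim top
[0.5819 0.3596 0.05  ]
[0.6097 0.1909 0.05  ]
[0.4775 0.177  0.05  ]
[0.4616 0.3422 0.05  ]
scene
[0.6181 0.1951 0.05  ]
[0.589  0.3572 0.05  ]
card top edge scene
[0.4889 0.1857 0.112 ]
[0.4626 0.3294 0.112 ]
card top edge top
[0.4483 0.3196 0.112 ]
[0.4703 0.162  0.112 ]
bin
[ 0.6248 -0.1498  0.075 ]
[ 0.6305 -0.3384  0.075 ]
[ 0.5087 -0.339   0.075 ]
[ 0.5021 -0.1524  0.075 ]
[ 0.5111 -0.341   0.075 ]
[ 0.5113 -0.1578  0.075 ]
[ 0.6327 -0.3335  0.075 ]
[ 0.6274 -0.1446  0.075 ]
clip pins top [ 0.5109 -0.2888  0.081 ] [ 0.5095 -0.2153  0.081 ]
clip scene [ 0.5017 -0.2885  0.081 ] [ 0.5018 -0.2162  0.081 ]
[0.3981 0.003  1.1713]
[1.526  0.0393 0.9142]
```

```bash
python3 - <<'E'
import cell; print([n for n in dir(cell) if n[0]!='_'], getattr(cell,'grip_depth',None))
from geom import *
np.set_printoptions(precision=4,suppress=True)
im={"top":cv2.imread("pics/top0.png"),"scene":cv2.imread("pics/scene0.png")}
def edge(n,a,b,z,label,w=4):
    g=cv2.GaussianBlur(im[n].astype(np.float32).sum(2),(0,0),.7)
    a,b=np.array(a),np.array(b);d=(b-a)/np.linalg.norm(b-a);nn=np.array([-d[1],d[0]]);P=[]
    for f in np.linspace(.12,.88,30):
        c=a+f*(b-a);s=np.arange(-w,w+.01,.1);q=c+s[:,None]*nn
        pr=cv2.remap(g,q[:,0].astype(np.float32),q[:,1].astype(np.float32),cv2.INTER_LINEAR).ravel()
        k=np.argmax(abs(np.gradient(pr)));P.append(plane(n,*q[k],z)[:2])
    P=np.array(P);l=cv2.fitLine(P.astype(np.float32),cv2.DIST_HUBER,0,.001,.001,.001).ravel()
    r=(P-l[2:])@np.array([-l[1],l[0]]);print(label,n,"ang",np.degrees(np.arctan2(l[1],l[0])),"pt",l[2:],"rms",np.std(r))
T=lambda p:zt(*p); S=lambda p:zs(*p)
edge("top",T((33,180)),T((208,148)),.05,"tote far rim",2)
edge("top",T((33,180)),T((48,305)),.05,"tote +y rim",2)
edge("scene",S((551,199)),S((704,182)),0,"tote far base",3)
edge("scene",S((532,37)),S((664,22)),.112,"card top",2)
edge("scene",S((532,37)),S((534,75)),.0,"card -y end (z ignore)",2)
edge("top",T((565,120)),T((766,110)),.075,"bin far rim",2)
edge("top",T((573,250)),T((690,245)),.075,"bin front base/rim",2)
edge("scene",S((22,208)),S((205,206)),0,"bin far base",3)
b=im["scene"].astype(int)
for n in im:
    b=im[n].astype(int);m=((b[...,2]>b[...,0]*1.9)&(b[...,2]>60)).astype('uint8')
    x0,x1,y0,y1=(150,190,200,232) if n=="top" else (315,358,180,212)
    k,l,st,c=cv2.connectedComponentsWithStats(m[y0:y1,x0:x1]);
    for i in range(1,k):
        if st[i,4]>12: print(n,st[i]+[x0,y0,0,0,0],c[i]+[x0,y0],plane(n,*(c[i]+[x0,y0]),.03))
E
```

```text
['PlanningError', 'camera', 'camera_model', 'grip_depth', 'job_done', 'sense'] 0.0187
tote far rim top ang -79.52687 pt [0.5968 0.2873] rms 0.001276611282660155
tote +y rim top ang 12.182321 pt [0.5211 0.3538] rms 0.0018566431368782675
tote far base scene ang -80.78233 pt [0.6011 0.3066] rms 0.0013025547309702802
card top scene ang -81.123505 pt [0.4732 0.2571] rms 0.001705473346450852
card -y end (z ignore) scene ang -8.77567 pt [0.3827 0.2005] rms 0.0012030395023910768
bin far rim top ang -88.59551 pt [ 0.6274 -0.2442] rms 0.0009218373156151386
bin front base/rim top ang 89.092445 pt [ 0.5018 -0.1991] rms 0.0027160633932557707
bin far base scene ang -87.37267 pt [ 0.6396 -0.246 ] rms 0.0013976975193172032
top [178 200  12  24  85] [186.5176 213.0118] [0.5196 0.2443 0.03  ]
top [157 215  14  13  92] [164.5217 220.9457] [0.4953 0.3152 0.03  ]
scene [316 192  13  20 108] [322.3704 201.7685] [0.5135 0.2391 0.03  ]
scene [339 192  15  13 104] [345.875  198.5192] [0.4975 0.318  0.03  ]
```

```bash
cat >> geom.py <<'E'
from scipy.spatial.transform import Rotation as Ro
def go(p,yaw,label=""):
    s=sense();R=Ro.from_rotvec(s["tool_rot"]);y=np.radians(yaw)
    T=Ro.from_matrix(np.array([[np.cos(y),np.sin(y),0],[np.sin(y),-np.cos(y),0],[0,0,-1]]))
    print(label,"t",round(s["time"],2),"slide",np.round(R.inv().apply(np.array(p)-s["position"])*1e3,1),"rot",np.round((R.inv()*T).as_rotvec(degrees=True),1),"pos",np.round(s["position"],4),"open",round(s["opening"],3),"F",np.round(s["contact_force"],1))
E
for i in 1 2; do python3 -m creep '{"jaw":[0,0,0,0,0],"slide":[[0,0,0],[0,0,0],[0,0,0],[0,0,0],[0,0,0]],"rotation":[[0,0,-7],[0,0,-14],[0,0,-21],[0,0,-28],[0,0,-35]]}'; done
python3 -c "
from geom import *
go((.532,-.038,.15),99.7)"
```

```text
time: 0.52
position: [0.1465, -0.5038, 0.2379]
tool_rot: [-2.827, -1.365, -0.001]
contact_force: [-0.5, -0.7, 0.3]
opening: 1.0
time: 0.93
position: [0.1465, -0.5036, 0.2376]
tool_rot: [-2.279, -2.159, -0.003]
contact_force: [0.0, 0.6, 0.2]
opening: 0.998
 t 0.93 slide [485.6 359.8  88.8] rot [  0.   -0.2 -12.8] pos [ 0.1465 -0.5036  0.2376] open 0.998 F [0.  0.6 0.2]
```

```bash
python3 -m creep '{"jaw":[0,0,0,0,0],"slide":[[30,22,0],[60,44,0],[90,66,0],[120,88,0],[150,111,0]],"rotation":[[0,0,-4],[0,0,-8],[0,0,-12],[0,0,-13],[0,0,-13]]}' >/dev/null
python3 -c "
from geom import *
go((.532,-.038,.15),99.7)"
```

```text
t 1.35 slide [269.3 317.2  88.6] rot [ 0.  -0.2  0.2] pos [ 0.266  -0.3582  0.2377] open 0.995 F [ 0.4 -0.1  0.5]
```

```bash
python3 -m creep '{"jaw":[0,0,0,0,0],"slide":[[27,32,0],[54,64,0],[81,95,0],[108,127,0],[135,159,0]],"rotation":[[0,0,0],[0,0,0],[0,0,0],[0,0,0],[0,0,0]]}' >/dev/null
python3 -m creep '{"jaw":[0,0,0,0,0],"slide":[[27,32,20],[54,64,40],[81,95,60],[108,127,80],[134,158,88]],"rotation":[[0,0,0],[0,0,0],[0,0,0],[0,0,0],[0,0,0]]}' >/dev/null
python3 -m creep '{"jaw":[0],"slide":[[0,0,0]],"rotation":[[0,0,0]]}' >/dev/null
python3 - <<'E'
from geom import *
go((.532,-.038,.0565),99.7)
cv2.imwrite("pics/t1.png",camera("top"));cv2.imwrite("pics/s1.png",camera("scene"))
a=cv2.imread("pics/s1.png")[140:260,160:320];b=cv2.imread("pics/top1.png") if 0 else cv2.imread("pics/t1.png")[130:250,210:330]
o=np.hstack([cv2.resize(a,None,fx=2.85,fy=2.85,interpolation=3),cv2.resize(b,None,fx=2.85,fy=2.85,interpolation=3)])
cv2.imwrite("pics/v1.png",np.clip(o*1.6,0,255).astype('uint8'));print(o.shape)
E
```

```text
t 2.27 slide [ 4.9 12.4 94.8] rot [-0.2 -0.4  0.5] pos [ 0.5212 -0.0455  0.1513] open 0.999 F [ 0.9  0.5 -0.4]
(342, 798, 3)
```

View pics/v1.png

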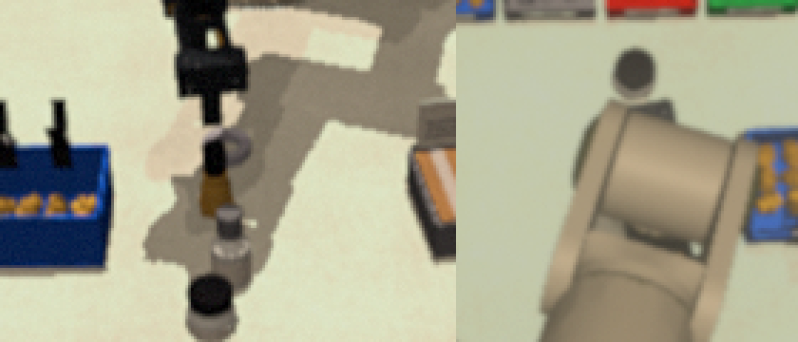

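```bash
python3 -m creep '{"jaw":[0,0,0,0,0],"slide":[[5,12,10],[5,12,40],[5,12,65],[5,12,85],[5,12,95]],"rotation":[[0,0,0],[0,0,0],[0,0,0],[0,0,0],[0,0,0]]}' >/dev/null
python3 -c "
from geom import *
go((.532,-.038,.0565),99.7)"
python3 -m creep '{"jaw":[120,120,120,120,120],"slide":[[0,0,0],[0,0,0],[0,0,0],[0,0,0],[0,0,0]],"rotation":[[0,0,0],[0,0,0],[0,0,0],[0,0,0],[0,0,0]]}'
python3 -c "
from geom import *
go((.532,-.038,.0565),99.7)"
```

```text
t 2.78 slide [ 4.1  4.1 -0.3] rot [-0.4 -0.3  0.3] pos [ 0.5287 -0.0428  0.0562] open 1.003 F [ 0.   0.4 -0.7]
time: 3.2
position: [0.5291, -0.043, 0.0573]
tool_rot: [-2.016, -2.4, 0.0]
contact_force: [-0.7, 0.3, -0.9]
opening: 0.644
 t 3.2 slide [4.4 3.7 0.8] rot [-0.3 -0.3  0.3] pos [ 0.5291 -0.043   0.0573] open 0.644 F [-0.7  0.3 -0.9]
```

```bash
python3 -m creep '{"jaw":[120,120,120,120,120],"slide":[[4,4,0],[4,4,0],[4,4,0],[4,4,0],[4,4,0]],"rotation":[[0,0,0],[0,0,0],[0,0,0],[0,0,0],[0,0,0]]}'
python3 -m creep '{"jaw":[255,255,255,255,255],"slide":[[0,0,0],[0,0,0],[0,0,0],[0,0,0],[0,0,0]],"rotation":[[0,0,0],[0,0,0],[0,0,0],[0,0,0],[0,0,0]]}'
python3 -m creep '{"jaw":[255,255,255,255,255],"slide":[[0,0,0],[0,0,0],[0,0,0],[0,0,0],[0,0,0]],"rotation":[[0,0,0],[0,0,0],[0,0,0],[0,0,0],[0,0,0]]}'
python3 -c "
from geom import *
go((.532,-.038,.0565),99.7)"
```

```text
time: 3.62
position: [0.5324, -0.0383, 0.0573]
tool_rot: [-2.015, -2.401, 0.001]
contact_force: [0.5, 0.1, -0.2]
opening: 0.531
time: 4.03
position: [0.5322, -0.0383, 0.0572]
tool_rot: [-2.015, -2.4, 0.001]
contact_force: [0.1, -0.9, -0.3]
opening: 0.274
time: 4.45
position: [0.5322, -0.0383, 0.0572]
tool_rot: [-2.015, -2.4, 0.001]
contact_force: [-0.9, 0.1, -0.6]
opening: 0.276
 t 4.45 slide [ 0.3 -0.1  0.7] rot [-0.3 -0.3  0.3] pos [ 0.5322 -0.0383  0.0572] open 0.276 F [-0.9  0.1 -0.6]
```

```bash
python3 -m creep '{"jaw":[255,255,255,255,255],"slide":[[0,0,-10],[0,0,-25],[0,0,-45],[0,0,-65],[0,0,-80]],"rotation":[[0,0,0],[0,0,0],[0,0,0],[0,0,0],[0,0,0]]}'
python3 -c "
from geom import *
go((.5687,.2717,.137),99.7)"
```

```text
time: 4.87
position: [0.533, -0.0387, 0.1393]
tool_rot: [-2.016, -2.401, -0.0]
contact_force: [0.3, -0.2, -3.1]
opening: 0.276
 t 4.87 slide [299.5  89.    3.4] rot [-0.2 -0.3  0.3] pos [ 0.533  -0.0387  0.1393] open 0.276 F [ 0.3 -0.2 -3.1]
```

```bash
python3 -m creep '{"jaw":[255,255,255,255,255],"slide":[[10,3,0],[35,11,0],[65,19,0],[95,28,0],[125,37,0]],"rotation":[[0,0,0],[0,0,0],[0,0,0],[0,0,0],[0,0,0]]}'
python3 -m creep '{"jaw":[255,255,255,255,255],"slide":[[30,9,0],[60,18,0],[90,27,0],[120,36,0],[140,42,0]],"rotation":[[0,0,0],[0,0,0],[0,0,0],[0,0,0],[0,0,0]]}' >/dev/null
python3 -m creep '{"jaw":[255,255,255],"slide":[[10,3,0],[20,6,0],[25,8,0]],"rotation":[[0,0,0],[0,0,0],[0,0,0]]}'>/dev/null
python3 -m creep '{"jaw":[255,255],"slide":[[0,0,0],[0,0,0]],"rotation":[[0,0,0],[0,0,0]]}'>/dev/null
python3 -c "
from geom import *
go((.5687,.2717,.137),99.7)"
```

```text
time: 5.28
position: [0.5472, 0.093, 0.1391]
tool_rot: [-2.016, -2.4, 0.001]
contact_force: [1.0, -0.5, -2.6]
opening: 0.276
 t 6.12 slide [3.2 2.7 1.1] rot [-0.4 -0.3  0.4] pos [0.5666 0.268  0.1381] open 0.273 F [ 0.3 -0.3 -2.1]
```

```bash
python3 -m creep '{"jaw":[255,255,255],"slide":[[3,3,10],[3,3,20],[3,3,20]],"rotation":[[0,0,0],[0,0,0],[0,0,0]]}'
cat >> geom.py <<'E'
def look(out,sb,tb,f,g=1.6):
    a=camera("scene");b=camera("top");cv2.imwrite(out.replace(".png","_s.png"),a);cv2.imwrite(out.replace(".png","_t.png"),b)
    c=lambda i,q:cv2.resize(i[q[1]:q[1]+q[3],q[0]:q[0]+q[2]],None,fx=f,fy=f,interpolation=cv2.INTER_CUBIC)
    cv2.imwrite(out,np.clip(np.hstack([c(a,sb),c(b,tb)])*g,0,255).astype('uint8'))
E
python3 - <<'E'
from geom import *
go((.5687,.2717,.117),99.7)
look("pics/v2.png",(295,150,80,90),(130,165,80,90),5)
for z in(.05,.062): print(proj("scene",(.5687,.2717,z)),proj("top",(.5687,.2717,z)))
E
```

```text
time: 6.37
position: [0.5678, 0.2708, 0.1151]
tool_rot: [-2.011, -2.398, 0.009]
contact_force: [-1.1, 0.2, -2.9]
opening: 0.273
 t 6.37 slide [ 0.8  1.  -1.9] rot [-0.7 -0.3  0.3] pos [0.5678 0.2708 0.1151] open 0.273 F [-1.1  0.2 -2.9]
[335.46654049 208.62164463] [176.82476217 197.23455191]
[335.91811705 205.72713661] [175.92703648 196.68141571]
```

View pics/v2.png

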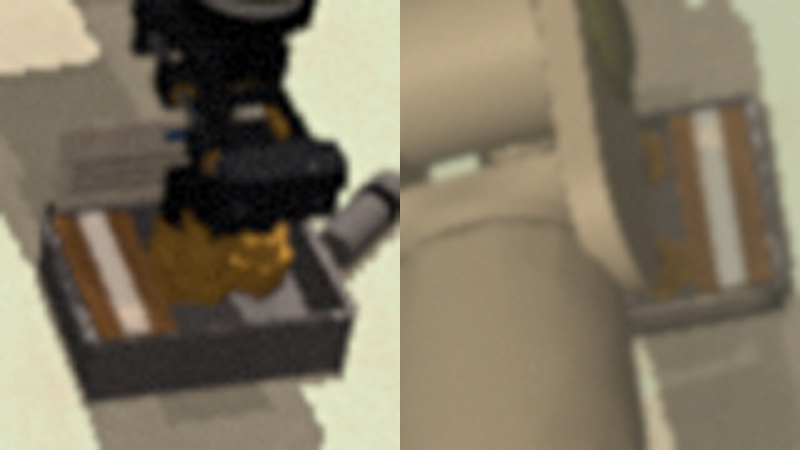

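```bash
python3 - <<'E'
from geom import *
c=np.array([.539,.2676]);R=np.array([[.9857,.1685],[-.1685,.9857]])
for p in [(147,163),(162,275)]: print("top carton edge",R@(plane("top",*zt(*p),.05)[:2]-c))
print("initial scene carton edge",R@(plane("scene",*zs(598,152),.05)[:2]-c),R@(plane("scene",*zs(566,84),.05)[:2]-c))
print("now scene, valve L foot",R@(plane("scene",295+157/5,150+270/5,.065)[:2]-c), "carton",R@(plane("scene",295+173/5,150+327/5,.05)[:2]-c))
E
```

```text
top carton edge [ 0.05340915 -0.02730501]
top carton edge [-0.05584949 -0.02441813]
initial scene carton edge [ 0.0559008  -0.02969352] [-0.05365485 -0.03241494]
now scene, valve L foot [ 0.02042394 -0.02895451] carton [ 0.05650122 -0.0279742 ]
```

```bash
python3 -m creep '{"jaw":[255,255,255,255,255],"slide":[[3,1,5],[3,1,15],[3,1,28],[3,1,38],[3,1,44]],"rotation":[[0,0,0],[0,0,0],[0,0,0],[0,0,0],[0,0,0]]}'
python3 -m creep '{"jaw":[255,255,255,255,255],"slide":[[0,0,1],[0,0,2],[0,0,3],[0,0,4],[0,0,4]],"rotation":[[0,0,0],[0,0,0],[0,0,0],[0,0,0],[0,0,0]]}'
python3 -c "
from geom import *
go((.5687,.2737,.061),99.7)"
```

```text
time: 6.88
position: [0.5679, 0.2743, 0.0713]
tool_rot: [-2.011, -2.399, 0.008]
contact_force: [0.2, -0.6, -3.6]
opening: 0.275
time: 7.3
position: [0.568, 0.2744, 0.0676]
tool_rot: [-2.011, -2.399, 0.008]
contact_force: [-0.2, -0.4, -2.0]
opening: 0.273
 t 7.3 slide [-0.8  0.6  6.6] rot [-0.6 -0.3  0.3] pos [0.568  0.2744 0.0676] open 0.273 F [-0.2 -0.4 -2. ]
```

Now I'll lower it in fine steps until the floor takes the weight.

```bash
for i in 1 2; do python3 -m creep '{"jaw":[255,255,255,255],"slide":[[0,0,1],[0,0,2],[0,0,2.5],[0,0,2.5]],"rotation":[[0,0,0],[0,0,0],[0,0,0],[0,0,0]]}' | grep -E 'posi|force'; done
for i in 1 2; do python3 -m creep '{"jaw":[255,255,255],"slide":[[0,0,1],[0,0,1],[0,0,1]],"rotation":[[0,0,0],[0,0,0],[0,0,0]]}'| grep -E 'posi|force'; done
```

```text
position: [0.5679, 0.2743, 0.065]
contact_force: [0.2, -0.3, -3.3]
position: [0.5678, 0.2743, 0.0623]
contact_force: [-0.3, 0.2, -1.9]
position: [0.5679, 0.2744, 0.0614]
contact_force: [-1.6, 0.4, -2.1]
position: [0.568, 0.2745, 0.0612]
contact_force: [-2.1, -0.9, 6.0]
```

```bash
python3 -m creep '{"jaw":[140,140,130,125,125],"slide":[[0,0,-0.5],[0,0,-0.5],[0,0,-0.5],[0,0,-0.5],[0,0,-0.5]],"rotation":[[0,0,0],[0,0,0],[0,0,0],[0,0,0],[0,0,0]]}'
python3 -m creep '{"jaw":[125,125,125,125,125],"slide":[[0,0,-3],[0,0,-15],[0,0,-35],[0,0,-60],[0,0,-85]],"rotation":[[0,0,0],[0,0,0],[0,0,0],[0,0,0],[0,0,0]]}'
python3 -c "
from geom import *
go((.641,-.020,.146),99.7)"
```

```text
time: 8.88
position: [0.5681, 0.2744, 0.0617]
tool_rot: [-2.011, -2.399, 0.007]
contact_force: [0.3, 0.2, 0.2]
opening: 0.512
time: 9.3
position: [0.5689, 0.2741, 0.1485]
tool_rot: [-2.011, -2.399, 0.007]
contact_force: [0.6, -0.4, 0.0]
opening: 0.513
 t 9.3 slide [-302.2   19.7    0.6] rot [-0.6 -0.3  0.3] pos [0.5689 0.2741 0.1485] open 0.513 F [ 0.6 -0.4  0. ]
```

```bash
python3 -m creep '{"jaw":[64,64,64,64,64],"slide":[[-35,2,0],[-70,5,0],[-105,7,0],[-140,9,0],[-175,12,0]],"rotation":[[0,0,0],[0,0,0],[0,0,0],[0,0,0],[0,0,0]]}' >/dev/null
python3 -m creep '{"jaw":[64,64,64,64,64],"slide":[[-35,3,0],[-70,5,0],[-105,7,0],[-120,8,0],[-127,8,0]],"rotation":[[0,0,0],[0,0,0],[0,0,0],[0,0,0],[0,0,0]]}' >/dev/null
python3 -m creep '{"jaw":[64,64],"slide":[[0,0,0],[0,0,0]],"rotation":[[0,0,0],[0,0,0]]}' >/dev/null
python3 - <<'E'
from geom import *
go((.641,-.020,.067),99.7)
look("pics/v3.png",(200,165,80,80),(235,140,80,80),5)
b=cv2.imread("pics/v3_t.png")
E
```

```text
t 10.3 slide [ 2.4  0.2 82.2] rot [-0.5 -0.3  0.2] pos [ 0.642  -0.0227  0.1492] open 0.748 F [0.1 0.5 0.3]
```

View pics/v3.png

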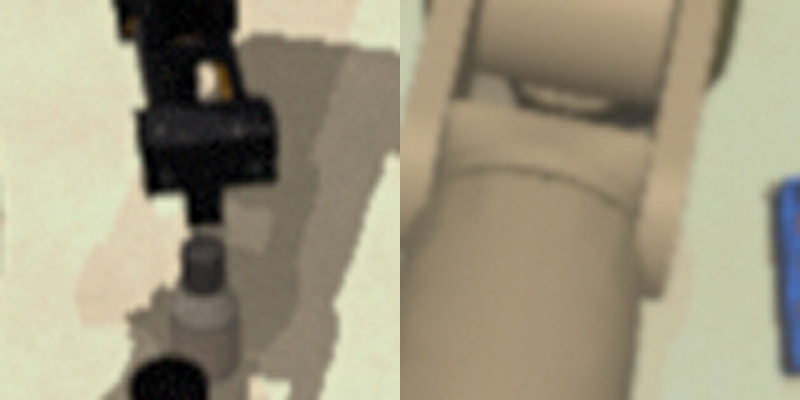

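```bash
python3 -m creep '{"jaw":[64,64,64,64,64],"slide":[[2,0,15],[2,0,40],[2,0,60],[2,0,74],[2,0,81]],"rotation":[[0,0,0],[0,0,0],[0,0,0],[0,0,0],[0,0,0]]}'
python3 -m creep '{"jaw":[130,140,150,255,255],"slide":[[0,0,0],[0,0,0],[0,0,0],[0,0,0],[0,0,0]],"rotation":[[0,0,0],[0,0,0],[0,0,0],[0,0,0],[0,0,0]]}'
python3 -m creep '{"jaw":[255,255,255,255,255],"slide":[[0,0,0],[0,0,0],[0,0,0],[0,0,0],[0,0,0]],"rotation":[[0,0,0],[0,0,0],[0,0,0],[0,0,0],[0,0,0]]}'
```

```text
time: 10.82
position: [0.6397, -0.0181, 0.0661]
tool_rot: [-2.01, -2.399, 0.007]
contact_force: [-0.0, -0.3, -0.1]
opening: 0.749
time: 11.23
position: [0.6402, -0.0181, 0.0671]
tool_rot: [-2.01, -2.4, 0.006]
contact_force: [-0.1, -0.1, 0.8]
opening: 0.396
time: 11.65
position: [0.6405, -0.0181, 0.0675]
tool_rot: [-2.011, -2.401, 0.005]
contact_force: [-0.1, 0.6, 4.8]
opening: 0.287
```

```bash
python3 -m creep '{"jaw":[255,255,255,255,255],"slide":[[0,0,-8],[0,0,-25],[0,0,-55],[0,0,-88],[0,0,-120]],"rotation":[[0,0,0],[0,0,0],[0,0,0],[0,0,0],[0,0,0]]}'
python3 -c "
from geom import *
go((.5596,.3249,.187),99.7)"
```

```text
time: 12.07
position: [0.6411, -0.0185, 0.189]
tool_rot: [-2.01, -2.4, 0.006]
contact_force: [-0.5, -0.6, -2.2]
opening: 0.284
 t 12.07 slide [352.3 -20.    4.2] rot [-0.6 -0.3  0.4] pos [ 0.6411 -0.0185  0.189 ] open 0.284 F [-0.5 -0.6 -2.2]
```

```bash
python3 -m creep '{"jaw":[255,255,255,255,255],"slide":[[15,-1,0],[45,-2,0],[80,-4,0],[115,-6,0],[150,-8,0]],"rotation":[[0,0,0],[0,0,0],[0,0,0],[0,0,0],[0,0,0]]}' >/dev/null
python3 -m creep '{"jaw":[255,255,255,255,255],"slide":[[35,-2,0],[70,-4,0],[105,-6,0],[135,-8,0],[160,-10,0]],"rotation":[[0,0,0],[0,0,0],[0,0,0],[0,0,0],[0,0,0]]}' >/dev/null
python3 -m creep '{"jaw":[255,255,255,255,255],"slide":[[20,-1,0],[35,-2,0],[42,-2,0],[42,-2,0],[42,-2,0]],"rotation":[[0,0,0],[0,0,0],[0,0,0],[0,0,0],[0,0,0]]}' >/dev/null
python3 -c "
from geom import *
go((.5596,.3249,.137),99.7)"
```

```text
t 13.32 slide [-3.6  2.4 52.9] rot [-0.7 -0.3  0.4] pos [0.5573 0.3279 0.1899] open 0.286 F [-0.  -0.1 -1.3]
```

```bash
python3 -m creep '{"jaw":[255,255,255,255,255],"slide":[[-3.5,2,10],[-3.5,2,25],[-3.5,2,45],[-3.5,2,60],[-3.5,2,60]],"rotation":[[0,0,0],[0,0,0],[0,0,0],[0,0,0],[0,0,0]]}'
python3 - <<'E'
from geom import *
go((.5596,.3249,.0715),99.7)
look("pics/v4.png",(295,150,80,90),(130,165,80,90),5)
E
```

```text
time: 13.73
position: [0.5582, 0.323, 0.1259]
tool_rot: [-2.008, -2.395, 0.019]
contact_force: [-0.2, -0.3, -1.4]
opening: 0.284
 t 13.73 slide [ 1.4  2.8 54.3] rot [-1.1 -0.3  0.3] pos [0.5582 0.323  0.1259] open 0.284 F [-0.2 -0.3 -1.4]
```

View pics/v4.png

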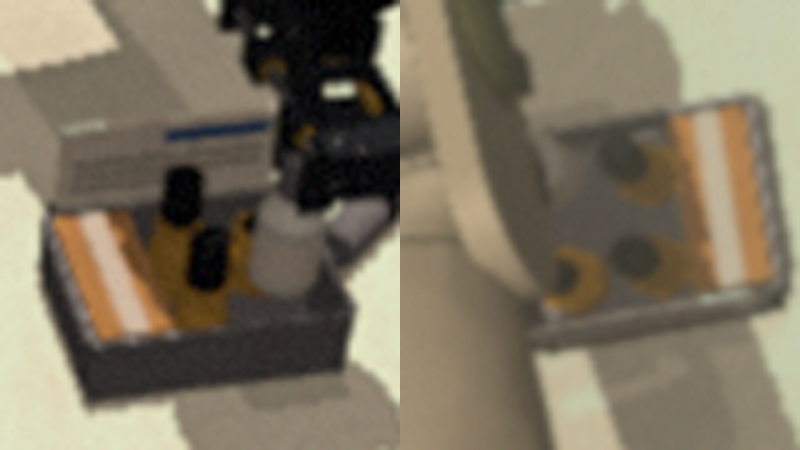

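The packed valve stands upright in gap_a (zoom 208,270), and the bottle hangs over gap_b (288,245). I'll lower it.

```bash
python3 -m creep '{"jaw":[255,255,255,255,255],"slide":[[1.5,2.5,8],[1.5,2.5,20],[1.5,2.5,34],[1.5,2.5,43],[1.5,2.5,46]],"rotation":[[-1,0,0],[-1,0,0],[-1,0,0],[-1,0,0],[-1,0,0]]}'
python3 -m creep '{"jaw":[255,255,255,255,255],"slide":[[0,0,1],[0,0,2],[0,0,3],[0,0,4],[0,0,4]],"rotation":[[0,0,0],[0,0,0],[0,0,0],[0,0,0],[0,0,0]]}'| grep -E 'posi|force'
python3 -m creep '{"jaw":[255,255,255],"slide":[[0,0,1],[0,0,2],[0,0,2]],"rotation":[[0,0,0],[0,0,0],[0,0,0]]}'| grep -E 'posi|force'

```

```text
time: 14.25
position: [0.5605, 0.3256, 0.0822]
tool_rot: [-2.016, -2.405, -0.007]
contact_force: [-0.0, -0.4, -0.9]
opening: 0.288
position: [0.5606, 0.3256, 0.0784]
contact_force: [-0.8, -0.0, -0.2]
position: [0.5606, 0.3256, 0.0763]
contact_force: [0.1, 0.7, -1.1]
```

```bash
python3 -m creep '{"jaw":[255,255,255],"slide":[[0,0,1.5],[0,0,3],[0,0,3]],"rotation":[[0,0,0],[0,0,0],[0,0,0]]}'| grep -E 'posi|force'
for i in 1 2 3; do python3 -m creep '{"jaw":[255,255,255],"slide":[[0,0,1],[0,0,1],[0,0,1]],"rotation":[[0,0,0],[0,0,0],[0,0,0]]}'| grep -E 'posi|force'; done
```

```text
position: [0.5604, 0.3256, 0.0729]
contact_force: [-1.3, -0.1, -1.0]
position: [0.5604, 0.3256, 0.0719]
contact_force: [-0.4, 0.0, -0.9]
position: [0.5607, 0.3257, 0.0716]
contact_force: [-1.2, -0.7, 5.0]
position: [0.5609, 0.3258, 0.0716]
contact_force: [-1.8, -0.8, 7.2]
```

```bash
python3 -m creep '{"jaw":[140,140,130,125,125],"slide":[[0,0,-1],[0,0,-1],[0,0,-1],[0,0,-1],[0,0,-1]],"rotation":[[0,0,0],[0,0,0],[0,0,0],[0,0,0],[0,0,0]]}' >/dev/null
python3 -m creep '{"jaw":[125,125,125,125,125],"slide":[[0,0,-3],[0,0,-15],[0,0,-45],[0,0,-80],[0,0,-120]],"rotation":[[0,0,0],[0,0,0],[0,0,0],[0,0,0],[0,0,0]]}' >/dev/null
python3 -c "
from geom import *
go((.511,-.2885,.17),91.7)"
```

```text
t 16.75 slide [-595.5 -155.3   20.6] rot [ 0.  -0.3  8.4] pos [0.56   0.3248 0.1938] open 0.513 F [ 0.3 -0.2  0.8]
```

```bash
for i in 1 2 3; do python3 -m creep '{"jaw":[0,0,0,0,0],"slide":[[-38,-10,0],[-76,-20,0],[-114,-30,0],[-152,-40,0],[-190,-50,0]],"rotation":[[0,0,0],[0,0,0],[0,0,0],[0,0,0],[0,0,0]]}' >/dev/null; done
python3 -m creep '{"jaw":[0,0,0],"slide":[[0,0,0],[0,0,0],[0,0,0]],"rotation":[[0,0,4],[0,0,8.4],[0,0,8.4]]}' >/dev/null
python3 - <<'E'
from geom import *
go((.511,-.2885,.14),91.7)
print(ray("top",0,0)[0])
E
```

```text
t 18.25 slide [-19.8  -0.3  55.4] rot [ 0.3 -0.2 -0.3] pos [ 0.5106 -0.2689  0.1955] open 1.002 F [-0.1 -0.3  0. ]
[0.39813149 0.00302911 1.17127083]
```

```bash
python3 -m creep '{"jaw":[0,0,0,0,0],"slide":[[-10,0,10],[-19.5,0,25],[-19.5,0,35],[-19.5,0,35],[-19.5,0,35]],"rotation":[[0,0,0],[0,0,0],[0,0,0],[0,0,0],[0,0,0]]}' >/dev/null
python3 - <<'E'
from geom import *
go((.511,-.2885,.0923),91.7)
look("pics/v5.png",(120,140,90,80),(300,160,70,80),5)
b=cv2.imread("pics/scene0.png").max(2)[172:200,145:190]
g=(b<40).astype('uint8');k,l,st,c=cv2.connectedComponentsWithStats(g)
for i in range(1,k):
  if st[i,4]>15: 
    for r in range(0,28,3):
        q=np.flatnonzero(l[r]==i)
        if len(q): print(i,172+r,145+q.min(),145+q.max(),plane("scene",145+(q.min()+q.max())/2,172+r,.1)[1].round(4))
E
```

```text
t 18.67 slide [-1.  -0.4 67.7] rot [ 0.2 -0.2 -0.2] pos [ 0.5111 -0.2878  0.16  ] open 0.999 F [0.7 0.4 0.3]
1 178 154 161 -0.2918
1 181 154 161 -0.2888
1 184 155 161 -0.2843
1 187 152 160 -0.2878
1 190 152 164 -0.2786
1 193 151 165 -0.2758
1 196 151 166 -0.2715
1 199 152 166 -0.2674
2 178 179 181 -0.2185
2 181 179 182 -0.2146
2 184 179 182 -0.2123
2 187 178 182 -0.2116
2 190 178 183 -0.2079
2 193 177 184 -0.2058
2 196 178 185 -0.2006
2 199 179 185 -0.197
```

View pics/v5.png

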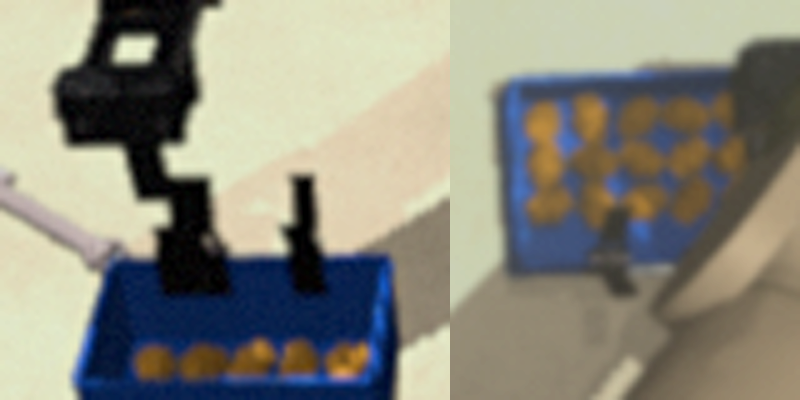

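```bash
python3 - <<'E'
from geom import *
f=lambda p:(proj("scene",p)-[120,140])*5
print("finger tip inner/outer",f((.555,-.2878,.16)),f((.572,-.2878,.16)))
for x,z in((.539,.119),(.525,.095),(.515,.06)): print("clip at y-.2885",f((x,-.2885,z)))
def px(u,v,x):
    o,r=ray("scene",u,v);return o+r*(x-o[0])/r[0]
for u,v,x in((157.5,177,.539),(157.5,181,.535),(158,193,.517),(158.5,196,.517)): print(px(u,v,x))
for u,v,x in((180,177,.539),(180.5,181,.535),(180.5,193,.517)): print("small",px(u,v,x))
E
```

```text
finger tip inner/outer [153.82193501 190.40265567] [148.03083052 208.08768984]
clip at y-.2885 [169.04575175 227.05513918]
clip at y-.2885 [179.62088704 242.82285824]
clip at y-.2885 [191.32162471 275.14205807]
[ 0.539      -0.27175569  0.15162492]
[ 0.535      -0.27547385  0.13307808]
[ 0.517      -0.28735889  0.07016056]
[ 0.517      -0.28773361  0.05760787]
small [ 0.539      -0.20295777  0.15136582]
small [ 0.535      -0.20430875  0.13286599]
small [ 0.517      -0.21474477  0.07011897]
```

The finger tip projects where it's seen (154,190), and the clip sits at y ≈ -0.288. I'll descend and squeeze.

```bash
python3 -m creep '{"jaw":[0,0,0,0,0],"slide":[[-0.5,0,10],[-0.5,0,30],[-0.5,0,50],[-0.5,0,64],[-0.5,0,68]],"rotation":[[0,0,0],[0,0,0],[0,0,0],[0,0,0],[0,0,0]]}'
python3 -m creep '{"jaw":[80,90,100,100,100],"slide":[[0,0,0],[0,0,0],[0,0,0],[0,0,0],[0,0,0]],"rotation":[[0,0,0],[0,0,0],[0,0,0],[0,0,0],[0,0,0]]}'
python3 -c "
from geom import *
go((.511,-.2885,.0923),91.7)"
```

```text
time: 19.18
position: [0.5111, -0.2874, 0.0907]
tool_rot: [-2.191, -2.25, -0.009]
contact_force: [1.1, 0.4, -0.6]
opening: 1.001
time: 19.6
position: [0.5114, -0.2876, 0.0914]
tool_rot: [-2.191, -2.251, -0.009]
contact_force: [-0.4, 0.2, 0.0]
opening: 0.646
 t 19.6 slide [-0.9 -0.4 -0.9] rot [ 0.2 -0.2 -0.2] pos [ 0.5114 -0.2876  0.0914] open 0.646 F [-0.4  0.2  0. ]
```

```bash
for i in 1; do python3 -m creep '{"jaw":[110,115,120,120,120],"slide":[[0,0,0],[0,0,0],[0,0,0],[0,0,0],[0,0,0]],"rotation":[[0,0,0],[0,0,0],[0,0,0],[0,0,0],[0,0,0]]}';done
python3 -m creep '{"jaw":[130,135,140,140,140],"slide":[[0,0,0],[0,0,0],[0,0,0],[0,0,0],[0,0,0]],"rotation":[[0,0,0],[0,0,0],[0,0,0],[0,0,0],[0,0,0]]}'
```

```text
time: 20.02
position: [0.5118, -0.288, 0.0929]
tool_rot: [2.19, 2.25, 0.008]
contact_force: [-2.4, 0.4, 8.8]
opening: 0.534
time: 20.43
position: [0.5122, -0.2885, 0.0947]
tool_rot: [2.188, 2.248, 0.008]
contact_force: [-1.5, 1.5, 10.9]
opening: 0.452
```

```bash
python3 -m creep '{"jaw":[255,255,255,255,255],"slide":[[0,0,1],[0,0,1],[0,0,1],[0,0,1],[0,0,1]],"rotation":[[0,0,0],[0,0,0],[0,0,0],[0,0,0],[0,0,0]]}'
python3 -m creep '{"jaw":[255,255,255,255,255],"slide":[[0,0,0],[0,0,0],[0,0,0],[0,0,0],[0,0,0]],"rotation":[[0,0,0],[0,0,0],[0,0,0],[0,0,0],[0,0,0]]}'
```

```text
time: 20.85
position: [0.5123, -0.2893, 0.0971]
tool_rot: [2.186, 2.247, 0.006]
contact_force: [-9.9, 3.0, 25.2]
opening: 0.231
time: 21.27
position: [0.5126, -0.2895, 0.0976]
tool_rot: [2.185, 2.246, 0.006]
contact_force: [-1.4, 0.4, 6.4]
opening: 0.226
```

```bash
python3 -m creep '{"jaw":[255,255,255,255,255],"slide":[[0,0,-4],[0,0,-10],[0,0,-18],[0,0,-26],[0,0,-35]],"rotation":[[0,0,0],[0,0,0],[0,0,0],[0,0,0],[0,0,0]]}'
python3 -m creep '{"jaw":[255,255,255,255,255],"slide":[[0,0,-15],[0,0,-35],[0,0,-55],[0,0,-75],[0,0,-85]],"rotation":[[0,0,0],[0,0,0],[0,0,0],[0,0,0],[0,0,0]]}'
python3 - <<'E'
from geom import *
go((.4725,.2568,.21),99.7)
look("pics/v6.png",(120,130,80,80),(300,160,80,80),5)
s=sense();p=s["position"]
for d in(0,.0187,-.012,-.045): print(d,(proj("scene",p+[0,0,d])-[120,130])*5)
E
```

```text
time: 21.68
position: [0.5123, -0.2894, 0.1334]
tool_rot: [2.185, 2.246, 0.006]
contact_force: [-0.2, -0.1, 0.1]
opening: 0.222
time: 22.1
position: [0.512, -0.2895, 0.2216]
tool_rot: [2.182, 2.244, 0.007]
contact_force: [-0.1, -0.4, -0.4]
opening: 0.225
 t 22.1 slide [547.2 -24.4   8.3] rot [ 0.6  0.4 -8.1] pos [ 0.512  -0.2895  0.2216] open 0.225 F [-0.1 -0.4 -0.4]
0 [148.92050695 115.97341235]
0.0187 [143.70318748  89.76209465]
-0.012 [152.22867882 132.54221337]
-0.045 [161.16756767 177.11716164]
```

View pics/v6.png

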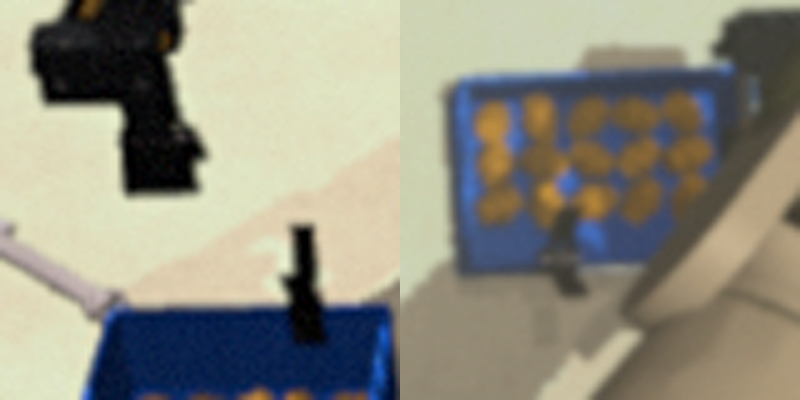

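```bash
python3 - <<'E'
from geom import *
s=sense();p=s["position"]
b=cv2.imread("pics/v6_s.png").max(2)[150:175,140:165]<45
for r in range(25):
    q=np.flatnonzero(b[r])
    if len(q): print(150+r,140+q.min(),140+q.max())
for x in(.528,.532):
    o,r=ray("scene",152.3,168.6); w=o+r*(x-o[0])/r[0];print(x,w,"rel TCP",w-p)
E
```

```text
150 143 154
151 144 154
152 145 154
153 145 155
154 145 155
155 145 156
156 145 157
157 145 158
158 144 159
159 145 159
160 145 160
161 145 159
162 145 158
163 145 157
164 145 158
165 145 158
166 145 158
167 145 158
168 146 146
0.528 [ 0.528      -0.28608407  0.1751394 ] rel TCP [ 0.0159816   0.00342618 -0.04517368]
0.532 [ 0.532      -0.28477987  0.1781016 ] rel TCP [ 0.0199816   0.00473038 -0.04221148]
```

```bash
for i in 1 2 ; do python3 -m creep '{"jaw":[255,255,255,255,255],"slide":[[30,-1,0],[65,-3,0],[100,-5,0],[135,-6,0],[170,-7,0]],"rotation":[[0,0,0],[0,0,0],[0,0,0],[0,0,0],[0,0,0]]}' >/dev/null; done
python3 -m creep '{"jaw":[255,255,255,255,255],"slide":[[30,-1,0],[60,-3,0],[90,-5,0],[120,-6,0],[150,-7,0]],"rotation":[[0,0,0],[0,0,0],[0,0,0],[0,0,0],[0,0,0]]}' >/dev/null
python3 -c "
from geom import *
go((.4725,.2568,.21),99.7)"
```

```text
t 23.45 slide [52.3 -1.   4.1] rot [ 0.3  0.3 -8.1] pos [0.4749 0.2045 0.2143] open 0.224 F [ 0.2  0.2 -0.7]
```

```bash
python3 -m creep '{"jaw":[255,255,255,255,255],"slide":[[15,0,0],[30,-1,0],[42,-1,0],[52,-1,0],[52,-1,0]],"rotation":[[0,0,-4],[0,0,-8],[0,0,-8],[0,0,-8],[0,0,-8]]}' >/dev/null
python3 -m creep '{"jaw":[255,255,255,255,255],"slide":[[0,0,5],[0,0,15],[0,0,25],[0,0,35],[0,0,35]],"rotation":[[0,0,0],[0,0,0],[0,0,0],[0,0,0],[0,0,0]]}' >/dev/null
python3 - <<'E'
from geom import *
go((.4725,.2568,.144),99.7)
look("pics/v7.png",(290,140,80,80),(140,170,80,80),5)
E
```

```text
t 24.28 slide [ 0.1  1.  31.8] rot [-0.   0.3 -0.2] pos [0.4715 0.2567 0.1758] open 0.225 F [-0.5  0.6 -1.4]
```

View pics/v7.png

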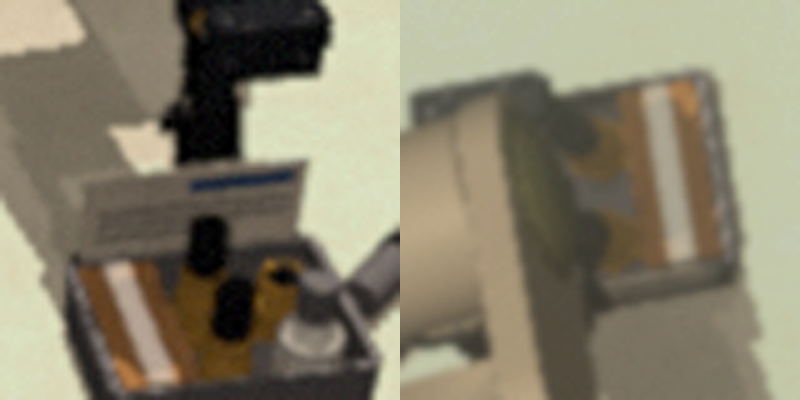

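The clip (zoom 178–240, bottom about row 165) hangs over the card (top edge 83,180 to 305,162), maybe a little too far to +y. I'll measure that before lowering.

```bash
python3 - <<'E'
from geom import *
im=cv2.imread("pics/v7_s.png");g=im.max(2)
for r in range(160,178): print(r,' '.join('%3d'%v for v in g[r,318:346]))
for y in(.2567,):
  for x,z in((.4875,.134),(.4875,.102),(.4725,.112)): print((x,y,z),proj("scene",(x,y,z)))
print([plane("scene",290+u/5-.4,140+v/5-.4,.112) for u,v in((83,180),(306,162))])
E
```

```text
160  82  86  86  88  84  76  62  40  35  38  16   3   6  12   5   7   6   0   4  28  65  92 120 137 139 137 136 136
161  80  84  87  86  78  56  36  17  23  27  13   4   8   7   9   8  10   8   3  30  72 103 127 137 138 138 139 137
162  74  79  83  79  65  40  21   9  17  18  14   7   8   5   8   0  10   5   1  32  84 122 138 141 141 138 139 139
163  73  78  80  71  47  24  15   6   8   9   9   2   3   5   7   5   3   4   0  34  86 126 140 140 140 139 137 138
164  88 104 104  84  39   2   6   2   4   4   6   3   5   6   3   9   3   5   0  33  86 125 138 138 138 138 139 139
165 116 131 128 102  49  20  20   6   4   1   6   5   7   4   8   6   5   1   2  34  85 124 138 138 138 139 139 139
166 135 138 132 110  81  69  55  21   1   2   4   8   4   6   6   4   6   6   1  31  85 124 139 139 137 138 139 140
167 136 137 135 129 116 109  82  36   1   0   6   4   2   3   4   9   2   5   1  34  86 125 139 139 140 139 141 139
168 135 136 136 136 135 126  92  37   2   5   7   6   4   8   7   2   4   2   0  36  86 126 141 140 140 140 140 140
169 135 135 136 137 137 130 101  44   0   0   7   5   6 
[... 534 characters left out ...]
3 104  97  97  95  86  75  67  69  68  67  67  66  66  65  64  62  58  57  56  55  55  53  51  46  42  40
175  78  77  73  69  68  67  68  67  66  63  59  55  51  50  50  44  42  39  40  40  37  38  39  37  38  37  38  38
176  65  62  61  62  63  62  62  65  62  56  41  39  39  35  37  34  34  36  35  35  35  38  39  37  40  41  43  40
177  66  62  61  62  62  63  64  64  62  54  41  37  37  39  38  41  37  40  44  44  47  47  51  51  55  56  59  62
(0.4875, 0.2567, 0.134) [330.17243605 171.14489728]
(0.4875, 0.2567, 0.102) [329.10992001 179.23189467]
(0.4725, 0.2567, 0.112) [328.83553005 173.84482943]
[array([0.48170236, 0.18377483, 0.112     ]), array([0.46262329, 0.32874153, 0.112     ])]
```

```bash
python3 -m creep '{"jaw":[255,255,255,255,255],"slide":[[-3,0,0],[-3,0,5],[-3,0,10],[-3,0,14],[-3,0,17]],"rotation":[[0,0,0],[0,0,0],[0,0,0],[0,0,0],[0,0,0]]}'
python3 -m creep '{"jaw":[255,255,255,255,255],"slide":[[0,0,4],[0,0,8],[0,0,12],[0,0,14],[0,0,14]],"rotation":[[0,0,0],[0,0,0],[0,0,0],[0,0,0],[0,0,0]]}'
python3 - <<'E'
from geom import *
go((.4725,.2568,.145),99.7)
look("pics/v8.png",(290,140,80,80),(140,170,80,80),5)
g=cv2.imread("pics/v8_s.png").max(2)
for r in range(168,186): print(r,' '.join('%3d'%v for v in g[r,316:342]))
E
```

```text
time: 24.8
position: [0.4727, 0.254, 0.1603]
tool_rot: [2.027, 2.393, -0.002]
contact_force: [-0.8, -0.4, -0.7]
opening: 0.227
time: 25.22
position: [0.4725, 0.2539, 0.1458]
tool_rot: [2.027, 2.394, -0.003]
contact_force: [-0.4, 0.1, -0.7]
opening: 0.228
 t 25.22 slide [2.9 0.4 0.8] rot [ 0.1  0.3 -0.2] pos [0.4725 0.2539 0.1458] open 0.228 F [-0.4  0.1 -0.7]
168 132 132 134 134 135 128 100  63  41  41  22   8   5   9   8   3  11   2   8  46 101 134 141 141 140 139
169 137 137 138 137 133 107  61  23  29  37  21   2   9   6   7   7   6   8   3  37  90 130 141 141 141 141
170 137 136 136 135 122  82  34  12  26  33  16   6   8   6   4   5   5   6   2  32  86 126 141 141 139 139
171 133 136 135 131 105  55  21  14  15  14   9   4   2   5   7   6   4   6   1  32  83 123 135 133 129 130
172 119 135 137 122  82  32   7   0   5   3   7   4   4   6   4   7   2   3   0  26  71 105 115 112 107 106
173  96 121 133 116  66  30  20   8   2   1   6   2   7   5   3   5  13   5   0  15  48  72  82  81  77  76
174  79  96 110  99  66  51  41  19   2   2   2   5   0   5   3   3   5   3   6   7  29  4
[... 505 characters left out ...]
   7   8  10  11  10  16  19  33  50  60  61  58  58
180  64  65  62  62  62  63  52  25  12  13  18  20  23  27  31  33  37  39  41  45  48  54  54  55  56  57
181  59  55  56  53  56  56  51  38  37  42  45  45  45  47  52  52  55  55  57  59  58  58  56  59  57  55
182  56  54  52  52  53  53  53  55  54  57  57  57  56  51  48  50  47  50  54  55  55  54  56  55  57  56
183  58  57  58  54  54  55  53  55  54  56  56  51  42  31  24  20  21  22  35  47  55  59  62  63  66  65
184  55  55  53  51  54  54  55  53  53  54  55  46  29  11   4   1   2   4  19  39  59  66  67  68  70  68
185  54  55  55  55  56  56  56  56  54  57  55  42  18   5   7   5   1   9   6  31  55  67  70  69  70  69
```

View pics/v8.png

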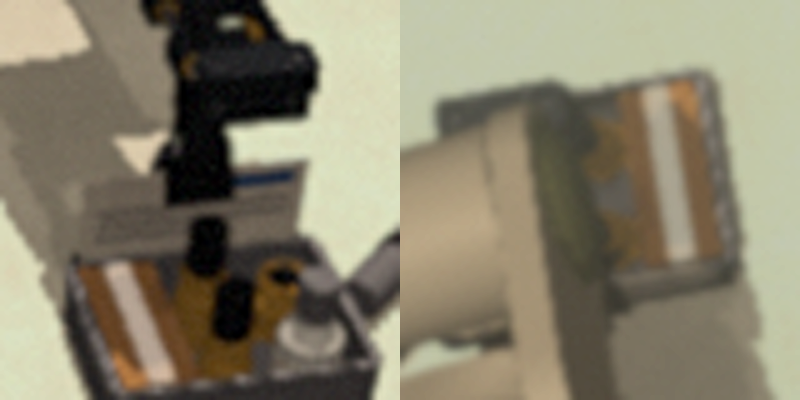

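```bash
python3 - <<'E'
from geom import *
for f in("scene0","v8_s"):
    g=cv2.GaussianBlur(cv2.imread(f"pics/{f}.png"),(3,3),0).max(2).astype(float);P=[]
    for u in list(range(309,316))+list(range(339,350)):
        c=g[165:182,u];d=-np.diff(c);k=np.argmax(d);w=d[max(0,k-2):k+3].clip(0);P.append((u,165+.5+(w*np.arange(max(0,k-2),k+3)[:len(w)]).sum()/w.sum()))
    P=np.array(P);a=np.polyfit(P[:,0],P[:,1],1);r=P[:,1]-np.polyval(a,P[:,0]);v=np.polyval(a,329.5)
    print(f,a,r.round(1),v,plane("scene",329.5,v,.112))
p=sense()["position"];print(p, [proj("scene",p+np.array([.9857,.1685,0])*d+[0,0,h]) for d,h in((.0155,-.0415),(.019,-.0415),(.019,-.046))])
E
```

```text
scene0 [-9.37881385e-02  2.04692783e+02] [-0.   0.  -0.  -0.1 -0.   0.   0.   0.2  0.2  0.   0.1  0.   0.  -0.
 -0.   0.  -0.1 -0.3] 173.78959159873895 [0.47220744 0.25886046 0.112     ]
v8_s [-2.35069965e-02  1.80357266e+02] [ 3.4  3.3  2.9 -3.7 -3.2 -2.7 -1.3  0.5  0.5  0.2  0.3  0.3  0.2  0.1
  0.  -0.  -0.3 -0.5] 172.61171052553308 [0.46600626 0.25965928 0.112     ]
[0.47280908 0.25401986 0.14639865] [array([329.20723765, 178.62380691]), array([329.53244959, 179.2967883 ]), array([329.38361813, 180.41833007])]
```

```bash
python3 -m creep '{"jaw":[255,255,255,255],"slide":[[2,0,0],[2,0,0],[2,0,0],[2,0,0]],"rotation":[[0,0,0],[0,0,0],[0,0,0],[0,0,0]]}'
python3 -c "
from cell import *
print(job_done())"
```

```text
time: 25.65
position: [0.4725, 0.256, 0.1465]
tool_rot: [2.026, 2.393, -0.002]
contact_force: [0.2, 0.3, -0.6]
opening: 0.228
the job is handed in; nothing more can be done
None
```

I finished all three steps in order and handed the job in at about 26 s.

- **Valve:** it stands upright in gap_a. I lowered it until the force showed the tote floor, then let go. The later pictures show it still standing.
- **Bottle:** it stands upright in gap_b, lowered to the floor and released the same way. The later pictures show it standing too.
- **Wide clip:** I squeezed it off the bin's rim and am still holding it open over the middle of the card. The gripper opening is 0.228, about 20 mm, which is the clip's fully open stop. The final force reading is about 0.7 N, so nothing is touching the card. From the last pictures, taken before a final 2 mm shift along the card, the jaw tips are about 10 mm (give or take 3 mm) below its top edge. The clip is centred across the card to within about 3 mm, with roughly 14 mm free on each side.

**Checks that disagreed or weren't made:**
- **Camera offset:** the two cameras differed by 3–4 mm in x, so I mostly averaged them.
- **Last card-edge fit:** it failed because shadow and the clip hid part of the edge. I used the clean fit from the first picture instead.
- **Far jaw:** the jaw behind the card was never seen directly. Its position is inferred from the symmetric grip and the lack of force.
- **Other items:** I never touched the small clip, the tools or the rest on purpose, and none looked moved in the pictures, but I did not measure them again.

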